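Pack labelled jars from the catch tray into a tote

ROBOT

A 6-joint arm with a two-finger parallel gripper is mounted at the origin on the work surface. World frame = base frame: x ahead of the robot, y to its left, z up, the work surface at z = 0. Lengths are in mm, angles in rad, forces in N, time in s.
With the tool pointing down it reaches from about 350 to 775 mm from the base axis. Payload 7.3 kg.
Tool frame: the origin (TCP) lies at the very end of the fingers, on their centre line; the grasp point (between the pads) lies 19 mm behind it; x points along the fingers, y is the direction in which the jaws open and shut, and the axes are right-handed (so a half turn about x gives the same grasp; the last joint's range is limited). The gripper opens to 92 mm and grips with 3 to 60 N. Pads are 19 mm wide; open, the fingers measure 130 mm over their backs; the gripper's body (75 mm by 190 mm) begins 47 mm behind the grasp point.
Start: joints at [1.186, 0.342, 1.524, -0, 1.275, -0.146], TCP at [124.166, 510.125, 226.741] pointing down, gripper open.
Joint ranges: [-2.53, 2.53], [-0.77, 2.02], [0.04, 2.7], [-1, 4.14], [0.28, 2.66], [-3.11, 3.11]. Speed limits (rad/s): [2.57, 2.57, 3.14, 3.14, 3.14, 3.14].

INTERFACE

Orientations are given as [roll, pitch, yaw] about the fixed x, y, z axes, in that order (R = Rz(yaw) Ry(pitch) Rx(roll)).
In Python, from plant import bot gives the robot as it stands.
- The arm moves only by the tool step_arm, never from a script. Its argument "targets" is a list that holds one entry, the list of rows, each a list of 4 numbers: the shift along the tool's x, y, z in m, then the turn about the tool's x in degrees. A call has exactly 5 rows; each row is the pose to reach, as a shift and turn from the pose measured when the call began, along the tool's axes at that moment; what a row does not reach only later rows make up. A row lasts 1/12 s, in which the tool goes at most 41.7 mm and 7.16 degrees, less where a joint would pass 70% of its speed; a pose out of reach is approached as far as the arm can. A call with a gripper value outside its range is refused whole. "jaw" is the closure, from 0 (fully open) to 1 (shut), set as the call begins (left out, the last holds). The fingers move at their own pace and stop on an object; the grip force is fixed at half the most. Time passes only in rows, so rows that repeat a pose let the fingers close, or fill a call up. It gives the time, the measured TCP pose, the force and the opening at its end, in the units of the state.
- bot.get_obs(): the state, without advancing time (a new reading comes with each control period).
- bot.capture(name): name is "scene" or "top" or "wrist"; returns a dict with "color" (384x512x3 uint8, red, green, blue), "depth" (384x512 float32, mm along the optical axis (not along the pixel's ray), 0 where there is no reading), "fov_y" (degrees; the focal length in pixels is half the picture's height over the tangent of half this angle, whatever the lens; pixels are square), "cx", "cy" (the principal point, pixels), "rvec" (rotation vector, rad) and "tvec" (3), from world to camera coordinates, as OpenCV has them. Camera axes: x right, y down, z forward; pixel columns grow to the right and rows downward; lengths in mm; the calibration is good to about 2 mm. The wrist camera is an equidistant fisheye: a pixel r from the principal point sees the ray r / f radians off the axis. A picture is of the moment at which its call begins.
- bot.close_job(): hands the job in, once; it reports no verdict.
The state is a dict: "time": time; "joint_positions": joint angles; "dq": joint speeds; "tau": joint torques, N m; "tool_pos": TCP position; "tcp_rot": TCP orientation; "contact_force": force on the tool from outside, world axes, zero at the start; "moment": the same for the moment, N m; "grip_width": finger opening in mm.
Only numpy, scipy, OpenCV 4.12 (cv2) and the standard library are available. Lean on these libraries where they do the work, as an engineer would, in place of code of your own. Each camera call takes 0.05 s, during which the arm holds its last target. There are 200 camera calls.

TASK

Collect the three finished jars from the labeller's catch tray into the green tote: first gently lay the two blue-capped jars side by side on the tote's floor, both lengthwise (their axes along the tote's long side), then gently lay the orange-capped jar on top of them, also lengthwise, resting in the gap between the two. Do not drop the jars, and leave the bottles and the tube rack on the bench where they are.

Things in the scene. Friction and masses are not known exactly. Their poses are not given: they have to be found in the camera images.
- labeller: Fixed white labelling machine with open aluminium catch tray. Origin on the bench under the tray's centre. Tray 252 (x) by 172 (y) outside, 6 mm rims 22 mm above its floor; two black ribs along y at x = -40, +40 (4 thick, 8 high) make 3 bays centred at x = -80, 0, 80, a jar in each. Chute up to 85 high at y = -83 to -145; housing 300 wide at y = -145 to -385, 200 high (reel on it to 310).
- tray_floor (a point): Centre of the catch tray's floor, 24 mm above the bench; axes as the labeller's.
- tote: Loose green open box, 0.9 kg, 160 mm (its x, the long side) by 128 mm (its y) by 64 mm high outside, walls and floor 5 mm thick, inside 150 x 118 mm. Origin at the centre of its underside, z up.
- tote_in (a point): Centre of the tote's inner floor, 5 mm above the bench; axes as the tote's (x along the long side).
- jar_blue_a: Lying cylinder, 50 mm in diameter, 64 mm long, flat ends, 80 to 170 g, white with blue cap (20 mm of the length) and a thin blue stripe. Origin at its centre; x is the cylinder axis, towards the cap; y and z turn as it rolls. Starts lying in one of the tray's three bays, axis roughly along the labeller's y. Can be pinched from above by its flat ends, 64 mm apart.
- jar_blue_b: Lying cylinder, 50 mm in diameter, 64 mm long, flat ends, 80 to 170 g, white with blue cap (20 mm of the length) and a thin blue stripe. Origin at its centre; x is the cylinder axis, towards the cap; y and z turn as it rolls. Starts lying in one of the tray's three bays, axis roughly along the labeller's y. Can be pinched from above by its flat ends, 64 mm apart.
- jar_orange: Lying cylinder, 50 mm in diameter, 64 mm long, flat ends, 80 to 170 g, white with orange cap (20 mm of the length) and a thin orange stripe. Origin at its centre; x is the cylinder axis, towards the cap; y and z turn as it rolls. Starts lying in one of the tray's three bays, axis roughly along the labeller's y. Can be pinched from above by its flat ends, 64 mm apart.
- reagent_bottle: Bystander: upright glass bottle with blue cap, 76 mm in diameter, 160 mm high, origin at the centre of its underside. Leave alone.
- rinse_bottle: Bystander: upright white bottle with red cap, 60 mm in diameter, 150 mm high, origin at the centre of its underside. Leave alone.
- tube_rack: Bystander: orange tube rack, 75 mm (x) by 120 mm (y) by 62 mm high, origin at the centre of its underside. Leave alone.

How it is judged (in metres and radians):
On the way:
1. the two blue-capped jars lie side by side, lengthwise, on the tote's floor, released and at rest (linear speed of each of jar_blue_a, jar_blue_b below 0.03 m/s and contact force between the fingers and jar_blue_a below 0.1 N and angle between the x axis of each of jar_blue_a, jar_blue_b and the x axis of tote_in, either way round below 0.2 rad and z of jar_blue_a in the frame of tote_in between 0.019 and 0.031 m and x of jar_blue_a in the frame of tote_in between -0.06 and 0.06 m and y of jar_blue_a in the frame of tote_in between -0.05 and 0.05 m and contact force between the fingers and jar_blue_b below 0.1 N and z of jar_blue_b in the frame of tote_in between 0.019 and 0.031 m and x of jar_blue_b in the frame of tote_in between -0.06 and 0.06 m and y of jar_blue_b in the frame of tote_in between -0.05 and 0.05 m and distance between jar_blue_a and jar_blue_b below 0.076 m), for 0.2 s.
At the end, for the whole second after the job is handed in: Blue-capped jars on the tote floor, centres under 76 mm apart; orange-capped jar resting on both (centre 55 to 72 mm above the floor, under 60 mm from each blue jar's centre and 25 mm from the tote's centre line); axes within 0.2 rad of the tote's long side; all at rest, released, tote flat (all of step 1 and linear speed of jar_orange below 0.03 m/s and contact force between the fingers and jar_orange below 0.1 N and angle between the x axis of jar_orange and the x axis of tote_in, either way round below 0.2 rad and z of jar_orange in the frame of tote_in between 0.055 and 0.072 m and y of jar_orange in the frame of tote_in between -0.025 and 0.025 m and distance between jar_orange and jar_blue_a below 0.06 m and distance between jar_orange and jar_blue_b below 0.06 m and angle between tote_in's own z axis and vertical below 0.05 rad); the robot touches nothing.
It fails at once if a jar is dropped or thrown into the tote (faster than 0.6 m/s inside it) ((x of jar_blue_a in the frame of tote_in between -0.075 and 0.075 m and y of jar_blue_a in the frame of tote_in between -0.06 and 0.06 m and z of jar_blue_a in the frame of tote_in below 0.085 m and linear speed of jar_blue_a above 0.6 m/s) or (x of jar_blue_b in the frame of tote_in between -0.075 and 0.075 m and y of jar_blue_b in the frame of tote_in between -0.06 and 0.06 m and z of jar_blue_b in the frame of tote_in below 0.085 m and linear speed of jar_blue_b above 0.6 m/s) or (x of jar_orange in the frame of tote_in between -0.075 and 0.075 m and y of jar_orange in the frame of tote_in between -0.06 and 0.06 m and z of jar_orange in the frame of tote_in below 0.085 m and linear speed of jar_orange above 0.6 m/s)).
It fails at once if a bystander (reagent bottle, rinse bottle, tube rack) is moved by more than 30 mm (distance of any of reagent_bottle, rinse_bottle, tube_rack from where it was at the start of the episode above 0.03 m).
It also fails if it takes over 67 s, if anything falls off the work surface, if the arm or the gripper's body presses on something with over 40 N, if the wrist force passes 120 N, or if a joint passes its speed limit or range.

## Working session

There is one attempt and no reset: what is moved stays moved. The work goes in short steps, Python scripts to look and compute and a tool call to move; the robot and the scene stay as the last step left them, time stands still between calls to the robot, and variables do not carry over. Pictures are saved under pics/ and viewed, about 8 in all and at most 12, crops included, and the job is handed in when it is done.

Besides the shell and the picture viewer there is one more tool, called by a JSON object that holds its "api" and its "payload", one argument or row to a line. step_arm: Moves the arm, as the interface text tells. Its arguments: {"type":"object","properties":{"targets":{"type":"array","items":{"type":"array","items":{"type":"array","items":{"type":"number"}}}},"jaw":{"type":"number"}},"required":["targets"]}

```bash
mkdir -p pics; cat > h.py <<'E'
import numpy as np, cv2
from plant import bot
def cap(n,png=None):
    c=bot.capture(n)
    if png: cv2.imwrite('pics/'+png,c['color'][:,:,::-1])
    return c
def cloud(c):
    h,w=c['depth'].shape; f=h/2/np.tan(np.radians(c['fov_y'])/2)
    v,u=np.mgrid[:h,:w]; d=c['depth'].astype(float)
    P=np.stack([(u-c['cx'])/f*d,(v-c['cy'])/f*d,d],-1)
    R=cv2.Rodrigues(np.array(c['rvec'],float))[0]
    W=(P-np.array(c['tvec']).ravel())@R
    W[d==0]=np.nan
    return W
E
python3 - <<'E'
from h import *
s=bot.get_obs(); print({k:np.round(v,3) for k,v in s.items()})
a=cap('top'); b=cap('scene')
im=np.hstack([a['color'],b['color']])[:,:,::-1]
cv2.imwrite('pics/top.png',cv2.resize(a['color'],(800,600),interpolation=cv2.INTER_CUBIC)[:,:,::-1]); cv2.imwrite('pics/scene.png',b['color'][:,:,::-1])
for c in(a,b): print(c['fov_y'],c['cx'],c['cy'],c['rvec'],c['tvec'])
W=cloud(a); np.savez('top.npz',W=W,color=a['color'])
print(np.nanmin(W,(0,1)),np.nanmax(W,(0,1)))
E
```

```text
{'time': np.float64(0.0), 'joint_positions': array([ 1.186,  0.343,  1.525, -0.   ,  1.275, -0.146]), 'dq': array([0.001, 0.002, 0.001, 0.002, 0.001, 0.   ]), 'tau': array([ -0.   , -43.124, -24.422,   0.072,   0.056,  -0.   ]), 'tool_pos': array([124.008, 509.702, 226.023]), 'tcp_rot': array([-1.693,  1.569, -1.932]), 'contact_force': array([ 1.041,  0.247, -0.101]), 'moment': array([-0.012, -0.011, -0.043]), 'grip_width': np.float64(91.56)}
52.90648427234853 255.0214149475276 192.80737448839636 [ 2.13459588 -2.14300414  0.16131027] [112.97894078 641.48316789 950.47690924]
45.67232635807407 256.66158257980476 193.3144386874844 [ 1.94315468  1.71268843 -0.55997597] [-184.83108462 -429.16297838 1639.63610718]
[  159.86300258 -1192.88995046  -770.61060977] [1778.64817382 1415.82960197  218.22196849]
```

View pics/top.png

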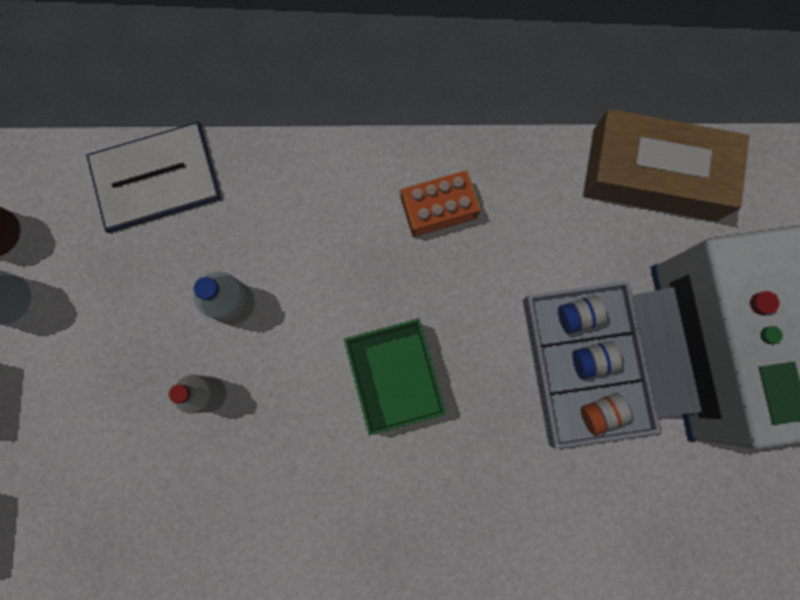

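View pics/scene.png

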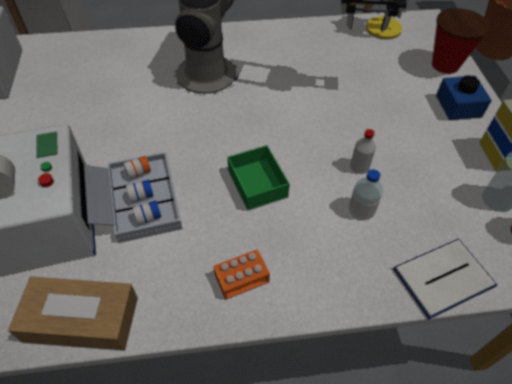

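The top view shows the tote at about (395,377) and the jars at (583,315) blue, (598,360) blue and (607,413) orange. The bottles are at (220,300) and (200,393), and the tube rack is at (440,203).

```bash
python3 - <<'E'
from h import *
d=np.load('top.npz'); W=d['W']; hsv=cv2.cvtColor(d['color'],cv2.COLOR_RGB2HSV)
H,S,V=hsv[...,0],hsv[...,1],hsv[...,2]
g=(H>45)&(H<80)&(S>120)&(W[...,1]>-300)
sc=512/800
roi=np.zeros(g.shape,bool); roi[190:290,210:295]=1
g&=roi
z=W[...,2]; print('green z pct',np.nanpercentile(z[g],[1,5,25,50,75,95,99]))
rim=g&(z>54)&(z<74); P=W[rim][:,:2].astype(np.float32); print('rim',len(P),cv2.minAreaRect(P),np.median(z[rim]))
# contour by ray on z=64
fl=g&(z<15); P=W[fl][:,:2].astype(np.float32); print('floor',cv2.minAreaRect(P),np.median(z[fl]))
# bench
print('bench z',np.nanmedian(z[300:340,200:300]))
# jars
roi=np.zeros(g.shape,bool); roi[185:282,345:412]=1
j=(roi&(z>50)).astype(np.uint8)
n,l,st,ce=cv2.connectedComponentsWithStats(j)
for i in range(1,n):
    if st[i,4]<60: continue
    m=l==i; P=W[m]; print(st[i],ce[i]/sc,'n',len(P),'mean',P.mean(0),'zmax',np.percentile(P[:,2],[50,95,99]))
    c=P[:,:2].mean(0); print(cv2.minAreaRect(P[:,:2].astype(np.float32)))
    cap_=m&(S>130); print(' cap',cap_.sum(),W[cap_].mean(0),np.median(H[cap_]), 'white',W[m&~cap_].mean(0))
# tray floor & rims
t=np.zeros(g.shape,bool); t[180:290,335:425]=1
r=t&(z>40)&(z<52); print('rim-h',cv2.minAreaRect(W[r][:,:2].astype(np.float32)))
# bystanders heights
for nm,(u,v) in dict(reag=(206,289),rinse=(180,394),rack=(440,203)).items(): print(nm,W[int(v*sc),int(u*sc)])
E
```

```text
green z pct [-2.59669730e-02  1.20415753e+00  3.06524373e+00  4.48957105e+00
  6.21012049e+00  6.25605836e+01  6.50496508e+01]
rim 255 ((519.2103271484375, 118.21852111816406), (155.88052368164062, 124.1070785522461), 15.081971168518066) 62.47006552963947
floor ((518.5770874023438, 116.5897445678711), (146.7997589111328, 118.39154815673828), 15.060210227966309) 4.137775222651196
bench z -0.6450519184762492
[405 187   7  31 127] [639.0132874 310.9621063] n 127 mean [ 623.4147475  -285.12059988   54.49814321] zmax [54.26873258 59.73247975 61.25416338]
((615.2350463867188, -285.2904052734375), (76.13899993896484, 13.820499420166016), 2.4494636058807373)
 cap 0 [nan nan nan] nan white [ 623.4147475  -285.12059988   54.49814321]
[358 189  31  24 510] [583.82965686 312.87377451] n 510 mean [ 618.89097045 -190.43538712   67.19057769] zmax [68.94671608 74.11358014 76.17286956]
((619.7477416992188, -192.11793518066406), (50.17116165161133, 64.15379333496094), 16.656919479370117)
 cap 174 [ 612.90758924 -172.62946997   67.39820069] 113.0 white [ 621.98950714 -199.6563085    67.08305863]
[368 2
[... 417 characters left out ...]
59.72817631 -220.2680211    67.30232182] zmax [69.16485945 74.58820101 75.92935346]
((458.53167724609375, -222.90487670898438), (50.27587127685547, 66.19120788574219), 20.75163459777832)
 cap 203 [ 453.01420996 -203.77138856   67.03442601] 8.0 white [ 463.63343467 -229.86348357   67.4581466 ]
rim-h ((541.5618896484375, -210.5581817626953), (252.3675079345703, 178.78424072265625), 8.218748092651367)
reag [646.99980811 397.86191675 157.96946212]
rinse [491.10180502 430.4583321  148.12521146]
rack [813.49360969  40.71356801  49.92198406]<stdin>:22: RuntimeWarning: Mean of empty slice.
  ret = um.true_divide(
  return _methods._mean(a, axis=axis, dtype=dtype,
  ret = ret.dtype.type(ret / rcount)
```

```bash
cat >> h.py <<'E'
from scipy.spatial.transform import Rotation as Ro
def go(*wps):
    """wps: (x,y,z,jaw yaw deg mod 180); prints shift/turn from present pose"""
    s=bot.get_obs(); p=np.array(s['tool_pos']); R=Ro.from_euler('xyz',s['tcp_rot']).as_matrix()
    print('t',s['time'],'p',p.round(1),'yaw',np.degrees(np.arctan2(R[1,1],R[0,1])).round(1),'tilt x',R[:,0].round(3),'q',np.round(s['joint_positions'],2),'F',np.round(s['contact_force'],1),'w',s['grip_width'])
    for x,y,z,w in wps:
        d=R.T@(np.array([x,y,z])-p)
        yw=np.degrees(np.arctan2(R[1,1],R[0,1])); t=-(((w-yw)+90)%180-90)
        print('shift m',(d/1000).round(4),'turn',round(t,1),'or',round(t-np.sign(t)*180,1))
E
python3 -c "
from h import *
go((620,-192,200,107.5),(545,-212,200,105),(459,-222.5,200,111),(519,117,200,15.1))
c=np.cos(np.radians(15.1));s=np.sin(np.radians(15.1))
print([519-s*30,117.5+c*30],[519+s*30,117.5-c*30])"
```

```text
t 0.1 p [124.  509.8 226.1] yaw 76.3 tilt x [-0.    -0.001 -1.   ] q [ 1.19  0.34  1.52 -0.    1.28 -0.15] F [-1.1 -0.9  1. ] w 91.73920691639562
shift m [ 0.0268 -0.5645  0.6479] turn -31.2 or 148.8
shift m [ 0.0268 -0.6017  0.5797] turn -28.7 or 151.3
shift m [ 0.0269 -0.6322  0.4987] turn -34.7 or 145.3
shift m [ 0.0264 -0.2882  0.4767] turn 61.2 or -118.8
[np.float64(511.18486474072057), np.float64(146.46417892637675)] [np.float64(526.8151352592795), np.float64(88.53582107362325)]
```

{"api": "step_arm", "payload": {
  "targets": [
    [[0.001,-0.0226,0.026,0],[0.002,-0.0452,0.052,0],[0.003,-0.0678,0.078,0],[0.004,-0.0904,0.104,0],[0.005,-0.113,0.13,0]]
  ],
  "jaw": 0
}}

```text
time: 0.52
tool_pos: [223.9, 367.7, 220.9]
tcp_rot: [-1.771, 1.569, -2.009]
contact_force: [1.0, 0.6, 0.5]
grip_width: 91.7
```

{"api": "step_arm", "payload": {
  "targets": [
    [[0.001,-0.0226,0.026,0],[0.002,-0.0452,0.052,0],[0.003,-0.0678,0.078,0],[0.004,-0.0904,0.104,0],[0.005,-0.113,0.13,0]]
  ]
}}

```text
time: 0.93
tool_pos: [324.0, 225.7, 215.9]
tcp_rot: [-1.853, 1.569, -2.09]
contact_force: [0.0, 0.3, 0.1]
grip_width: 91.9
```

{"api": "step_arm", "payload": {
  "targets": [
    [[0.001,-0.0226,0.026,0],[0.002,-0.0452,0.052,0],[0.003,-0.0678,0.078,0],[0.004,-0.0904,0.104,0],[0.005,-0.113,0.13,0]]
  ]
}}

```text
time: 1.35
tool_pos: [424.2, 83.5, 210.9]
tcp_rot: [-2.019, 1.569, -2.258]
contact_force: [0.0, 1.1, 0.5]
grip_width: 92.0
```

{"api": "step_arm", "payload": {
  "targets": [
    [[0.001,-0.0226,0.026,0],[0.002,-0.0452,0.052,0],[0.003,-0.0678,0.078,0],[0.004,-0.0904,0.104,0],[0.005,-0.113,0.13,0]]
  ]
}}

```text
time: 1.77
tool_pos: [524.4, -58.6, 205.5]
tcp_rot: [-2.307, 1.568, -2.545]
contact_force: [0.5, 0.1, -0.0]
grip_width: 91.3
```

```bash
python3 -c "
from h import *
go((620,-192,150,107.5))"
```

```text
t 1.7667 p [524.4 -58.6 205.5] yaw 76.3 tilt x [-0.002 -0.002 -1.   ] q [-0.26  0.37  1.55 -0.    1.23 -1.59] F [ 0.5  0.1 -0. ] w 91.28465148199456
shift m [ 0.0555 -0.1069  0.1246] turn -31.2 or 148.8
```

{"api": "step_arm", "payload": {
  "targets": [
    [[0.011,-0.0214,0.025,-6.2],[0.022,-0.0428,0.05,-12.4],[0.033,-0.0641,0.0748,-18.7],[0.044,-0.0855,0.0997,-25],[0.0555,-0.1069,0.1246,-31.2]]
  ]
}}

```text
time: 2.18
tool_pos: [620.5, -193.4, 148.9]
tcp_rot: [-3.126, 1.568, -2.814]
contact_force: [1.3, 0.6, 0.6]
grip_width: 91.9
```

```bash
python3 - <<'E'
from h import *
go((620,-192,33,107.5))
c=cap('wrist','w1.png')
E
```

```text
t 2.1833 p [ 620.5 -193.4  148.9] yaw 107.8 tilt x [-0.003 -0.001 -1.   ] q [-0.42  0.64  1.25 -0.    1.25 -2.3 ] F [1.3 0.6 0.6] w 91.89057966484448
shift m [0.1159 0.0015 0.0003] turn 0.3 or -179.7
```

View pics/w1.png

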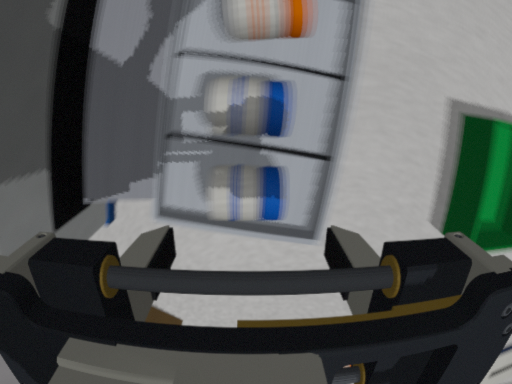

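The wrist view shows the near blue jar centred between the fingers, at about (245,193) with the fingers at 172 and 332. I'm descending.

{"api": "step_arm", "payload": {
  "targets": [
    [[0.03,0.0005,0,0],[0.06,0.001,0,0],[0.085,0.0015,0,0],[0.105,0.0015,0,0],[0.115,0.0015,0,0]]
  ]
}}

```text
time: 2.65
tool_pos: [619.0, -196.3, 26.5]
tcp_rot: [2.83, 1.561, -3.137]
contact_force: [-0.8, 0.5, -0.7]
grip_width: 92.2
```

{"api": "step_arm", "payload": {
  "targets": [
    [[0,0,0,0],[0,0,0,0],[0,0,0,0],[0,0,0,0],[0,0,0,0]]
  ],
  "jaw": 1
}}

```text
time: 3.07
tool_pos: [619.6, -196.3, 27.9]
tcp_rot: [2.903, 1.563, -3.064]
contact_force: [-0.4, -0.5, 4.3]
grip_width: 63.9
```

{"api": "step_arm", "payload": {
  "targets": [
    [[0,0,0,0],[0,0,0,0],[0,0,0,0],[0,0,0,0],[0,0,0,0]]
  ]
}}

```text
time: 3.48
tool_pos: [619.6, -196.3, 27.9]
tcp_rot: [2.906, 1.563, -3.062]
contact_force: [-0.6, -0.2, 0.8]
grip_width: 64.1
```

```bash
python3 - <<'E'
from h import *
go((620,-192,33,107.5))
E
```

```text
t 3.4833 p [ 619.6 -196.3   27.9] yaw 108.1 tilt x [-0.008 -0.001 -1.   ] q [-0.42  0.77  1.37 -0.    1.02 -2.31] F [-0.6 -0.2  0.8] w 64.11530230200292
shift m [-0.0051  0.004   0.0017] turn 0.6 or -179.4
```

{"api": "step_arm", "payload": {
  "targets": [
    [[-0.015,0,0,0],[-0.045,0,0,0],[-0.08,0,0,0],[-0.105,0,0,0],[-0.12,0,0,0]]
  ]
}}

```text
time: 3.9
tool_pos: [621.7, -196.8, 151.6]
tcp_rot: [-2.815, 1.566, -2.5]
contact_force: [1.0, -0.0, -1.2]
grip_width: 63.4
```

```bash
python3 - <<'E'
from h import *
go((511,146.5,145,15.1),(527,88.5,145,15.1))
E
```

```text
t 3.9 p [ 621.7 -196.8  151.6] yaw 108.1 tilt x [-0.004 -0.003 -1.   ] q [-0.42  0.64  1.24 -0.    1.26 -2.31] F [ 1.  -0.  -1.2] w 63.367769197467474
shift m [0.0061 0.3607 0.0014] turn -87.0 or 93.0
shift m [ 0.0062  0.3006 -0.0014] turn -87.0 or 93.0
```

{"api": "step_arm", "payload": {
  "targets": [
    [[0.001,0.025,0,0],[0.002,0.06,0,0],[0.003,0.1,0.001,0],[0.003,0.14,0.001,0],[0.003,0.18,0.001,0]]
  ]
}}

```text
time: 4.32
tool_pos: [565.8, -24.0, 148.3]
tcp_rot: [-2.858, 1.566, -2.543]
contact_force: [1.3, 0.1, -2.2]
grip_width: 63.9
```

{"api": "step_arm", "payload": {
  "targets": [
    [[0.001,0.04,0,0],[0.002,0.08,0,0],[0.003,0.12,0,0],[0.003,0.155,0,0],[0.003,0.18,0,0]]
  ]
}}

```text
time: 4.73
tool_pos: [508.5, 149.9, 145.1]
tcp_rot: [-3.029, 1.566, -2.713]
contact_force: [0.1, -0.0, -1.2]
grip_width: 63.9
```

{"api": "step_arm", "payload": {
  "targets": [
    [[0,0,0,4],[0,0,0,10],[0,0,0,17],[0,0,0,24],[0,0,0,31]]
  ]
}}

```text
time: 5.15
tool_pos: [508.4, 150.0, 145.1]
tcp_rot: [-2.481, 1.566, -2.711]
contact_force: [-0.3, -0.5, -1.0]
grip_width: 63.7
```

{"api": "step_arm", "payload": {
  "targets": [
    [[0,0,0,7],[0,0,0,14],[0,0,0,21],[0,0,0,28],[0,0,0,35]]
  ]
}}

```text
time: 5.57
tool_pos: [508.3, 150.0, 145.1]
tcp_rot: [-1.851, 1.566, -2.698]
contact_force: [0.4, 1.1, -0.6]
grip_width: 63.4
```

{"api": "step_arm", "payload": {
  "targets": [
    [[0,0,0,7],[0,0,0,14],[0,0,0,20],[0,0,0,25],[0,0,0,27]]
  ]
}}

```text
time: 5.98
tool_pos: [508.3, 150.0, 145.0]
tcp_rot: [-1.391, 1.566, -2.714]
contact_force: [-0.1, -0.2, -1.0]
grip_width: 64.0
```

```bash
python3 - <<'E'
from h import *
go((511,146.5,145,15.1),(511,146.5,30,15.1))
c=cap('wrist','w2.png')
E
```

```text
t 5.9833 p [508.3 150.  145. ] yaw 14.2 tilt x [-0.004 -0.002 -1.   ] q [ 0.14  0.43  1.63 -0.    1.09 -0.1 ] F [-0.1 -0.2 -1. ] w 64.03431663962886
shift m [0.     0.0018 0.004 ] turn -0.9 or 179.1
shift m [0.115  0.0024 0.0039] turn -0.9 or 179.1
```

View pics/w2.png

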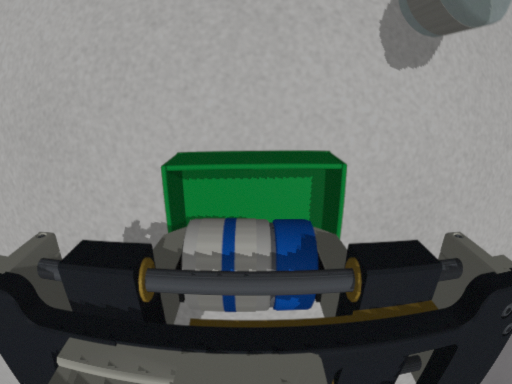

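The jar is held level, with its cap at (295,265). The tote rim corners are near (167,165) and (344,165), so I'll check the tote by ray casting.

```bash
cat >> h.py <<'E'
def fray(c,u,v,z):
    """fisheye pixel -> world point on plane z"""
    f=192/np.tan(np.radians(c['fov_y'])/2)
    a=np.array([u-c['cx'],v-c['cy']]); r=np.hypot(*a); th=r/f
    d=np.array([*(a/r*np.sin(th)),np.cos(th)])
    R=cv2.Rodrigues(np.array(c['rvec'],float))[0]; C=-R.T@np.array(c['tvec']).ravel(); w=R.T@d
    return (C+w*(z-C[2])/w[2]).round(1)
E
python3 - <<'E'
from h import *
c=cap('wrist'); 
for u,v in((178,153),(333,151),(163,168),(345,165)): print(fray(c,u,v,64))
c15=np.cos(np.radians(15.1));s=np.sin(np.radians(15.1))
for x in(-80,80): print('exp',519+x*c15-64*s,117.5+x*s+64*c15)
print('jar ends',fray(c,182,265,74),fray(c,318,265,74))
E
```

```text
[440.1 173.8  64. ]
[565.1 207.6  64. ]
[429.6 158.   64. ]
[579.3 199.   64. ]
exp 425.08990097653253 158.44988768485854
exp 579.5655219172085 200.13060906768226
jar ends [462.7  74.5  74. ] [584.  105.7  74. ]
```

{"api": "step_arm", "payload": {
  "targets": [
    [[0.01,0.002,0.004,-0.9],[0.03,0.002,0.004,-0.9],[0.055,0.002,0.004,-0.9],[0.075,0.002,0.004,-0.9],[0.085,0.002,0.004,-0.9]]
  ]
}}

```text
time: 6.5
tool_pos: [509.3, 145.8, 57.0]
tcp_rot: [-1.535, 1.562, -2.836]
contact_force: [0.4, 0.1, -1.1]
grip_width: 63.9
```

{"api": "step_arm", "payload": {
  "targets": [
    [[0.005,0,0,0],[0.015,0,0,0],[0.025,0,0,0],[0.03,0,0,0],[0.03,0,0,0]]
  ]
}}

```text
time: 6.92
tool_pos: [508.5, 145.7, 26.1]
tcp_rot: [-1.559, 1.56, -2.86]
contact_force: [-0.9, -0.2, -0.6]
grip_width: 64.3
```

```bash
python3 - <<'E'
from h import *
go((511,146.5,11,15.1))
E
```

```text
t 6.9167 p [508.5 145.7  26.1] yaw 15.5 tilt x [-0.01  -0.003 -1.   ] q [ 0.13  0.6   1.74 -0.    0.82 -0.13] F [-0.9 -0.2 -0.6] w 64.28068688019192
shift m [ 0.0151  0.0027 -0.0001] turn 0.4 or -179.6
```

{"api": "step_arm", "payload": {
  "targets": [
    [[0.004,0.002,0,0],[0.008,0.003,0,0],[0.012,0.003,0,0],[0.0145,0.003,0,0],[0.0145,0.003,0,0]]
  ]
}}

```text
time: 7.33
tool_pos: [511.0, 146.4, 11.1]
tcp_rot: [-1.569, 1.559, -2.87]
contact_force: [-0.3, -0.1, -0.8]
grip_width: 63.7
```

{"api": "step_arm", "payload": {
  "targets": [
    [[0.0005,0,0,0],[0.001,0,0,0],[0.0015,0,0,0],[0.002,0,0,0],[0.002,0,0,0]]
  ]
}}

```text
time: 7.75
tool_pos: [511.1, 146.4, 9.2]
tcp_rot: [-1.566, 1.56, -2.867]
contact_force: [0.1, 0.6, -1.0]
grip_width: 63.5
```

{"api": "step_arm", "payload": {
  "targets": [
    [[0.0005,0,0,0],[0.001,0,0,0],[0.0015,0,0,0],[0.002,0,0,0],[0.002,0,0,0]]
  ]
}}

```text
time: 8.17
tool_pos: [511.1, 146.4, 9.0]
tcp_rot: [-1.539, 1.561, -2.84]
contact_force: [-6.4, -1.1, 16.0]
grip_width: 63.9
```

{"api": "step_arm", "payload": {
  "targets": [
    [[0,0,0,0],[0,0,0,0],[0,0,0,0],[0,0,0,0],[0,0,0,0]]
  ],
  "jaw": 0
}}

```text
time: 8.58
tool_pos: [511.0, 146.4, 8.7]
tcp_rot: [-1.547, 1.56, -2.848]
contact_force: [1.0, 0.2, 0.2]
grip_width: 90.5
```

{"api": "step_arm", "payload": {
  "targets": [
    [[-0.01,0,0,0],[-0.035,0,0,0],[-0.075,0,0,0],[-0.115,0,0,0],[-0.14,0,0,0]]
  ]
}}

```text
time: 9.0
tool_pos: [513.6, 147.1, 153.1]
tcp_rot: [-1.44, 1.565, -2.741]
contact_force: [0.8, 0.3, 0.5]
grip_width: 92.2
```

```bash
python3 - <<'E'
from h import *
go((545,-212.3,150,105))
c=cap('wrist','w3.png'); t=cap('top'); np.savez('t2.npz',W=cloud(t),color=t['color'])
W=cloud(t); z=W[...,2]
hsv=cv2.cvtColor(t['color'],cv2.COLOR_RGB2HSV)
m=np.zeros(z.shape,bool); m[185:282,345:404]=1; m&=z>50
n,l,st,ce=cv2.connectedComponentsWithStats(m.astype(np.uint8))
for i in range(1,n):
    if st[i,4]>200:
        r=cv2.minAreaRect(W[l==i][:,:2].astype(np.float32)); print('jar',r)
m=np.zeros(z.shape,bool); m[190:290,210:295]=1; m&=(hsv[...,1]<90)&(z>30)&(z<62); print('in tote',m.sum(), cv2.minAreaRect(W[m][:,:2].astype(np.float32)))
E
```

```text
t 9.0 p [513.6 147.1 153.1] yaw 15.5 tilt x [-0.006 -0.002 -1.   ] q [ 0.14  0.43  1.6  -0.    1.11 -0.13] F [0.8 0.3 0.5] w 92.16602793750656
shift m [ 0.0037 -0.0656  0.3547] turn -89.5 or 90.5
jar ((545.0731811523438, -212.2721710205078), (49.98630905151367, 64.84221649169922), 13.635942459106445)
jar ((458.50128173828125, -222.2528076171875), (50.811214447021484, 63.73817443847656), 20.457937240600586)
in tote 13 ((534.0540161132812, 64.47724151611328), (158.10459899902344, 38.25124740600586), 23.34811782836914)
```

View pics/w3.png

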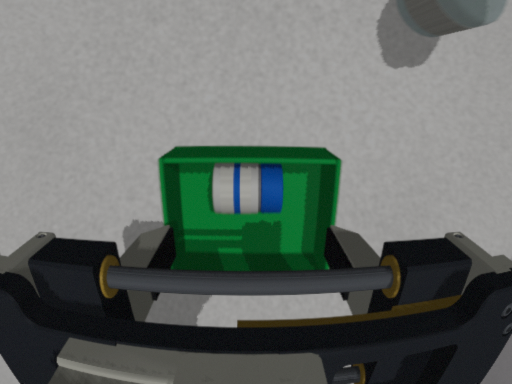

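The first blue jar lies lengthwise against the far wall, at about (248,188) in the wrist view. Next is the second jar.

{"api": "step_arm", "payload": {
  "targets": [
    [[0.001,-0.005,0.025,0],[0.001,-0.011,0.06,0],[0.002,-0.018,0.1,0],[0.002,-0.026,0.14,0],[0.002,-0.033,0.178,0]]
  ]
}}

```text
time: 9.52
tool_pos: [530.2, -34.7, 152.0]
tcp_rot: [-1.005, 1.569, -2.305]
contact_force: [1.5, -0.1, -0.0]
grip_width: 92.2
```

{"api": "step_arm", "payload": {
  "targets": [
    [[0.001,-0.007,0.04,0],[0.001,-0.015,0.08,0],[0.002,-0.022,0.12,0],[0.002,-0.029,0.155,0],[0.002,-0.033,0.177,0]]
  ]
}}

```text
time: 9.93
tool_pos: [545.0, -217.7, 149.4]
tcp_rot: [-1.186, 1.568, -2.489]
contact_force: [-0.6, 0.9, -0.2]
grip_width: 92.2
```

{"api": "step_arm", "payload": {
  "targets": [
    [[0,0,0,-4],[0,0,0,-10],[0,0,0,-17],[0,0,0,-24],[0,0,0,-31]]
  ]
}}

```text
time: 10.35
tool_pos: [544.4, -217.6, 148.6]
tcp_rot: [-2.188, 1.567, -2.943]
contact_force: [-0.1, 0.7, 0.2]
grip_width: 91.8
```

{"api": "step_arm", "payload": {
  "targets": [
    [[0,0,0,-7],[0,0,0,-14],[0,0,0,-21],[0,0,0,-28],[0,0,0,-35]]
  ]
}}

```text
time: 10.77
tool_pos: [543.9, -217.4, 147.8]
tcp_rot: [-3.008, 1.565, 3.136]
contact_force: [-0.2, -0.3, 0.3]
grip_width: 91.7
```

{"api": "step_arm", "payload": {
  "targets": [
    [[0,0,0,-7],[0,0,0,-14],[0,0,0,-20],[0,0,0,-23.5],[0,0,0,-23.5]]
  ]
}}

```text
time: 11.18
tool_pos: [543.4, -217.1, 147.1]
tcp_rot: [2.75, 1.564, 3.024]
contact_force: [-1.0, -0.3, -0.7]
grip_width: 91.8
```

```bash
python3 - <<'E'
from h import *
go((545,-212.5,60,105),(545,-212.5,30,105))
E
```

```text
t 11.1833 p [ 543.4 -217.1  147.1] yaw 105.7 tilt x [-0.007  0.001 -1.   ] q [-0.51  0.53  1.46 -0.    1.16 -2.35] F [-1.  -0.3 -0.7] w 91.78691033784854
shift m [0.0871 0.0038 0.0033] turn 0.7 or -179.3
shift m [0.1171 0.0037 0.0035] turn 0.7 or -179.3
```

{"api": "step_arm", "payload": {
  "targets": [
    [[0.015,0.002,0.002,0],[0.04,0.004,0.003,0],[0.065,0.004,0.003,0],[0.08,0.004,0.003,0],[0.085,0.004,0.003,0]]
  ]
}}

```text
time: 11.6
tool_pos: [542.7, -211.3, 58.9]
tcp_rot: [2.575, 1.558, 2.846]
contact_force: [0.5, 0.5, -0.8]
grip_width: 91.5
```

{"api": "step_arm", "payload": {
  "targets": [
    [[0.005,0,0,0],[0.015,0,0,0],[0.025,0,0,0],[0.03,0,0,0],[0.03,0,0,0]]
  ]
}}

```text
time: 12.02
tool_pos: [541.8, -210.9, 27.8]
tcp_rot: [2.548, 1.556, 2.819]
contact_force: [-0.8, 0.5, -0.3]
grip_width: 91.7
```

{"api": "step_arm", "payload": {
  "targets": [
    [[0,0,0,0],[0,0,0,0],[0,0,0,0],[0,0,0,0],[0,0,0,0]]
  ],
  "jaw": 1
}}

```text
time: 12.43
tool_pos: [542.1, -211.1, 28.3]
tcp_rot: [2.57, 1.557, 2.841]
contact_force: [-1.5, 0.4, 1.9]
grip_width: 63.8
```

{"api": "step_arm", "payload": {
  "targets": [
    [[0,0,0,0],[0,0,0,0],[0,0,0,0],[0,0,0,0],[0,0,0,0]]
  ]
}}

```text
time: 12.85
tool_pos: [542.1, -211.1, 28.3]
tcp_rot: [2.568, 1.557, 2.839]
contact_force: [-0.8, 0.4, 0.1]
grip_width: 64.4
```

{"api": "step_arm", "payload": {
  "targets": [
    [[-0.015,0,0,0],[-0.045,0,0,0],[-0.08,0,0,0],[-0.105,0,0,0],[-0.12,0,0,0]]
  ]
}}

```text
time: 13.27
tool_pos: [544.7, -212.1, 151.6]
tcp_rot: [2.663, 1.562, 2.934]
contact_force: [0.5, -0.2, -1.9]
grip_width: 64.3
```

```bash
python3 - <<'E'
from h import *
go((526,91.4,145,15.1))
E
```

```text
t 13.2667 p [ 544.7 -212.1  151.6] yaw 105.5 tilt x [-0.009  0.002 -1.   ] q [-0.5   0.52  1.46 -0.    1.17 -2.34] F [ 0.5 -0.2 -1.9] w 64.26799536505803
shift m [0.0074 0.2974 0.0633] turn -89.6 or 90.4
```

{"api": "step_arm", "payload": {
  "targets": [
    [[0.001,0.02,0.004,0],[0.001,0.05,0.01,0],[0.002,0.085,0.018,0],[0.002,0.12,0.025,0],[0.002,0.15,0.032,0]]
  ]
}}

```text
time: 13.68
tool_pos: [534.5, -57.1, 149.8]
tcp_rot: [2.623, 1.561, 2.893]
contact_force: [1.2, 0.3, -1.1]
grip_width: 64.1
```

{"api": "step_arm", "payload": {
  "targets": [
    [[0.001,0.035,0.007,0],[0.001,0.07,0.014,0],[0.001,0.105,0.022,0],[0.001,0.132,0.028,0],[0.001,0.145,0.031,0]]
  ]
}}

```text
time: 14.1
tool_pos: [524.7, 94.3, 149.2]
tcp_rot: [2.547, 1.56, 2.82]
contact_force: [0.9, -0.4, -0.9]
grip_width: 64.0
```

{"api": "step_arm", "payload": {
  "targets": [
    [[0,0,0,4],[0,0,0,10],[0,0,0,17],[0,0,0,24],[0,0,0,31]]
  ]
}}

```text
time: 14.52
tool_pos: [524.5, 94.5, 149.0]
tcp_rot: [3.111, 1.559, 2.837]
contact_force: [-0.2, -0.3, -1.3]
grip_width: 64.0
```

{"api": "step_arm", "payload": {
  "targets": [
    [[0,0,0,7],[0,0,0,14],[0,0,0,21],[0,0,0,28],[0,0,0,35]]
  ]
}}

```text
time: 14.93
tool_pos: [524.3, 94.5, 148.8]
tcp_rot: [-2.549, 1.559, 2.844]
contact_force: [-0.7, -0.2, -1.3]
grip_width: 63.7
```

{"api": "step_arm", "payload": {
  "targets": [
    [[0,0,0,7],[0,0,0,14],[0,0,0,20],[0,0,0,24.4],[0,0,0,24.4]]
  ]
}}

```text
time: 15.35
tool_pos: [524.1, 94.5, 148.7]
tcp_rot: [-2.108, 1.559, 2.856]
contact_force: [0.5, -0.9, -1.7]
grip_width: 64.2
```

```bash
python3 - <<'E'
from h import *
go((526,91.4,60,15.1),(526,91.4,25,15.1))
E
```

```text
t 15.35 p [524.1  94.5 148.7] yaw 14.4 tilt x [-0.012  0.003 -1.   ] q [ 0.03  0.44  1.61  0.    1.11 -0.22] F [ 0.5 -0.9 -1.7] w 64.24948668147667
shift m [0.0887 0.002  0.004 ] turn -0.7 or 179.3
shift m [0.1237 0.0023 0.0042] turn -0.7 or 179.3
```

{"api": "step_arm", "payload": {
  "targets": [
    [[0.01,0.002,0.004,-0.7],[0.03,0.002,0.004,-0.7],[0.055,0.002,0.004,-0.7],[0.08,0.002,0.004,-0.7],[0.088,0.002,0.004,-0.7]]
  ]
}}

```text
time: 15.77
tool_pos: [523.7, 91.0, 56.8]
tcp_rot: [-2.013, 1.553, 2.966]
contact_force: [-0.6, -0.5, -2.7]
grip_width: 63.9
```

{"api": "step_arm", "payload": {
  "targets": [
    [[0.007,0,0,0],[0.018,0,0,0],[0.028,0,0,0],[0.034,0,0,0],[0.034,0,0,0]]
  ]
}}

```text
time: 16.18
tool_pos: [522.6, 91.1, 21.8]
tcp_rot: [-1.997, 1.551, 2.982]
contact_force: [-0.3, 0.3, -0.3]
grip_width: 64.1
```

```bash
python3 - <<'E'
from h import *
go((526,91.4,11,15.1))
E
```

```text
t 16.1833 p [522.6  91.1  21.8] yaw 15.3 tilt x [-0.02   0.003 -1.   ] q [ 0.03  0.61  1.73  0.    0.82 -0.24] F [-0.3  0.3 -0.3] w 64.0900184366975
shift m [0.0108 0.0036 0.0007] turn 0.2 or -179.8
```

{"api": "step_arm", "payload": {
  "targets": [
    [[0.003,0.002,0,0],[0.006,0.003,0,0],[0.009,0.003,0,0],[0.0105,0.003,0,0],[0.0105,0.003,0,0]]
  ]
}}

```text
time: 16.6
tool_pos: [525.1, 92.0, 11.1]
tcp_rot: [-1.993, 1.551, 2.987]
contact_force: [1.2, 0.8, -2.4]
grip_width: 64.4
```

{"api": "step_arm", "payload": {
  "targets": [
    [[0.0005,0,0,0],[0.001,0,0,0],[0.0015,0,0,0],[0.0015,0,0,0],[0.0015,0,0,0]]
  ]
}}

```text
time: 17.02
tool_pos: [525.2, 91.9, 9.9]
tcp_rot: [-1.996, 1.551, 2.984]
contact_force: [0.5, -1.0, 0.8]
grip_width: 64.0
```

Contact is just beginning, so I'm releasing and lifting.

{"api": "step_arm", "payload": {
  "targets": [
    [[0.0005,0,0,0],[0.0005,0,0,0],[0.0005,0,0,0],[0.0005,0,0,0],[0.0005,0,0,0]]
  ],
  "jaw": 0
}}

```text
time: 17.43
tool_pos: [525.2, 92.0, 9.4]
tcp_rot: [-1.997, 1.551, 2.983]
contact_force: [0.1, -0.8, 0.1]
grip_width: 90.2
```

{"api": "step_arm", "payload": {
  "targets": [
    [[-0.01,0,0,0],[-0.035,0,0,0],[-0.075,0,0,0],[-0.115,0,0,0],[-0.14,0,0,0]]
  ]
}}

```text
time: 17.85
tool_pos: [529.2, 91.6, 153.9]
tcp_rot: [-2.061, 1.556, 2.919]
contact_force: [0.6, 0.9, -0.5]
grip_width: 91.6
```

```bash
cat > look.py <<'E'
from h import *
import sys
t=cap('top'); W=cloud(t); z=W[...,2]
im=t['color'][180:300,200:320]; cv2.imwrite('pics/'+sys.argv[1],cv2.resize(im,None,fx=5,fy=5,interpolation=cv2.INTER_CUBIC)[:,:,::-1])
hsv=cv2.cvtColor(t['color'],cv2.COLOR_RGB2HSV)
c,s=np.cos(np.radians(15.1)),np.sin(np.radians(15.1))
d=W[...,:2]-[519,117.5]; X=d[...,0]*c+d[...,1]*s; Y=-d[...,0]*s+d[...,1]*c
m=(abs(X)<72)&(abs(Y)<58)&(z>15)&~((hsv[...,0]>45)&(hsv[...,0]<80)&(hsv[...,1]>120))
for lo,hi in((-59,0),(0,59)):
    k=m&(Y>lo)&(Y<hi); k2=k&(z>47)
    print('half',lo,k.sum(),'x range',np.percentile(X[k],[2,98]).round(1),'y range',np.percentile(Y[k],[2,98]).round(1),'top ridge y',Y[k2].mean().round(1),'zmax',np.percentile(z[k],98).round(1),'x',np.polyfit(X[k2],Y[k2],1).round(3))
E
python3 look.py t3.png; python3 - <<'E'
from h import *
go((458.5,-222.5,150,111))
E
```

```text
half -59 3084 x range [-68.5  47.4] y range [-57.1  -1.1] top ridge y -29.0 zmax 514.2 x [  0.063 -28.607]
half 0 2269 x range [-69.7  55.1] y range [ 0.8 46.9] top ridge y 22.3 zmax 548.5 x [-0.19  20.693]
t 17.9 p [531.4  91.7 157.9] yaw 15.3 tilt x [-0.007  0.004 -1.   ] q [ 0.03  0.44  1.58  0.    1.13 -0.24] F [1.4 0.5 3.1] w 91.95853359819715
shift m [ 0.0073 -0.1534  0.2838] turn 84.3 or -95.7
```

View pics/t3.png

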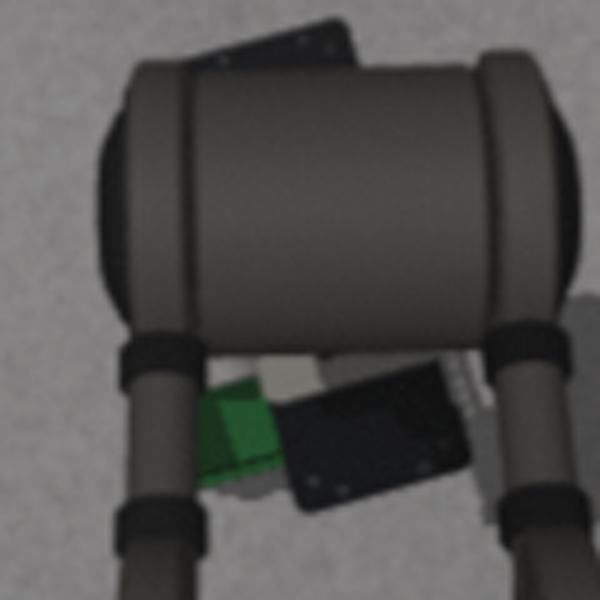

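The arm blocks the tote in this view (only a green edge at (240,430)). I'll move on to the orange jar and look again from there.

{"api": "step_arm", "payload": {
  "targets": [
    [[0.001,-0.01,0.02,0],[0.001,-0.025,0.048,0],[0.002,-0.042,0.08,0],[0.002,-0.06,0.113,0],[0.002,-0.077,0.144,0]]
  ]
}}

```text
time: 18.32
tool_pos: [494.5, -68.9, 156.2]
tcp_rot: [-2.276, 1.563, 2.705]
contact_force: [1.0, -0.4, -0.1]
grip_width: 91.9
```

{"api": "step_arm", "payload": {
  "targets": [
    [[0.001,-0.018,0.033,0],[0.001,-0.035,0.065,0],[0.002,-0.052,0.097,0],[0.002,-0.068,0.125,0],[0.002,-0.076,0.139,0]]
  ]
}}

```text
time: 18.73
tool_pos: [457.0, -226.5, 154.4]
tcp_rot: [-2.123, 1.564, 2.855]
contact_force: [-0.2, -0.2, -0.7]
grip_width: 91.7
```

{"api": "step_arm", "payload": {
  "targets": [
    [[0,0,0,-4],[0,0,0,-10],[0,0,0,-17],[0,0,0,-24],[0,0,0,-31]]
  ]
}}

```text
time: 19.15
tool_pos: [456.9, -226.6, 154.8]
tcp_rot: [-2.658, 1.564, 2.867]
contact_force: [-0.3, 0.1, -1.2]
grip_width: 92.4
```

{"api": "step_arm", "payload": {
  "targets": [
    [[0,0,0,-7],[0,0,0,-14],[0,0,0,-21],[0,0,0,-28],[0,0,0,-35]]
  ]
}}

```text
time: 19.57
tool_pos: [456.8, -226.5, 155.2]
tcp_rot: [3.02, 1.565, 2.878]
contact_force: [-0.8, -0.3, -0.6]
grip_width: 91.9
```

{"api": "step_arm", "payload": {
  "targets": [
    [[0,0,0,-7],[0,0,0,-14],[0,0,0,-21],[0,0,0,-27],[0,0,0,-29.5]]
  ]
}}

```text
time: 19.98
tool_pos: [456.7, -226.4, 155.6]
tcp_rot: [2.519, 1.565, 2.898]
contact_force: [-0.7, 0.8, 0.7]
grip_width: 91.5
```

```bash
python3 look.py t4.png; python3 - <<'E'
from h import *
go((458.5,-222.5,60,111))
E
```

```text
half -59 477 x range [-31.7  29.3] y range [-51.7  -4.8] top ridge y -28.4 zmax 56.6 x [-1.2000e-02 -2.8433e+01]
half 0 480 x range [-31.3  29.9] y range [ 3.  50.4] top ridge y 26.5 zmax 56.3 x [2.3000e-02 2.6499e+01]
t 20.0333 p [ 456.7 -226.4  155.7] yaw 111.7 tilt x [-0.006  0.001 -1.   ] q [-0.61  0.39  1.67 -0.    1.09 -2.56] F [0.5 0.5 1.2] w 91.94642800115793
shift m [0.0957 0.0027 0.0036] turn 0.7 or -179.3
```

View pics/t4.png

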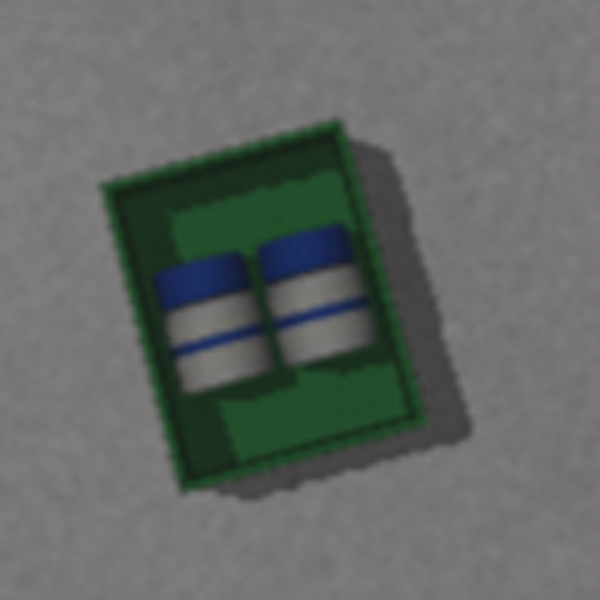

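Both blue jars lie side by side, lengthwise, at pixels (215,320) and (315,295). They measure at tote y of about -28 and +27. Next I'll grasp the orange jar.

{"api": "step_arm", "payload": {
  "targets": [
    [[0.015,0.002,0.002,0.6],[0.04,0.003,0.003,0.6],[0.07,0.003,0.004,0.6],[0.088,0.003,0.005,0.6],[0.094,0.003,0.005,0.6]]
  ]
}}

```text
time: 20.45
tool_pos: [458.2, -220.6, 59.3]
tcp_rot: [2.371, 1.56, 2.739]
contact_force: [-0.8, 1.2, 0.1]
grip_width: 91.6
```

{"api": "step_arm", "payload": {
  "targets": [
    [[0.005,0,0.001,0],[0.015,0,0.001,0],[0.025,0,0.001,0],[0.031,0,0.001,0],[0.031,0,0.001,0]]
  ]
}}

```text
time: 20.87
tool_pos: [458.4, -219.8, 27.3]
tcp_rot: [2.347, 1.559, 2.714]
contact_force: [0.5, 0.7, 0.9]
grip_width: 92.0
```

{"api": "step_arm", "payload": {
  "targets": [
    [[0,0,0,0],[0,0,0,0],[0,0,0,0],[0,0,0,0],[0,0,0,0]]
  ],
  "jaw": 1
}}

```text
time: 21.28
tool_pos: [458.6, -220.0, 27.7]
tcp_rot: [2.363, 1.56, 2.73]
contact_force: [0.4, 0.7, 1.9]
grip_width: 63.8
```

{"api": "step_arm", "payload": {
  "targets": [
    [[0,0,0,0],[0,0,0,0],[0,0,0,0],[0,0,0,0],[0,0,0,0]]
  ]
}}

```text
time: 21.7
tool_pos: [458.6, -220.0, 27.7]
tcp_rot: [2.363, 1.56, 2.73]
contact_force: [-0.5, 0.6, 0.3]
grip_width: 64.3
```

{"api": "step_arm", "payload": {
  "targets": [
    [[-0.015,0,0,0],[-0.045,0,0,0],[-0.08,0,0,0],[-0.115,0,0,0],[-0.135,0,0,0]]
  ]
}}

```text
time: 22.12
tool_pos: [460.9, -221.2, 166.2]
tcp_rot: [2.474, 1.564, 2.842]
contact_force: [1.0, -1.0, -1.0]
grip_width: 64.2
```

```bash
python3 - <<'E'
from h import *
c,s=np.cos(np.radians(15.1)),np.sin(np.radians(15.1))
x,y=-1,-1; print(519+c*x-s*y,117.5+s*x+c*y)
go((519+c*x-s*y,117.5+s*x+c*y,155,15.1))
E
```

```text
518.2950318777633 116.27402286047813
t 22.1167 p [ 460.9 -221.2  166.2] yaw 111.0 tilt x [-0.007  0.002 -1.   ] q [-0.6   0.38  1.65 -0.    1.12 -2.53] F [ 1. -1. -1.] w 64.15705412903714
shift m [0.0115 0.2943 0.1748] turn -84.1 or 95.9
```

{"api": "step_arm", "payload": {
  "targets": [
    [[0,0.02,0.012,0],[0.001,0.05,0.03,0],[0.001,0.083,0.049,0],[0.001,0.116,0.069,0],[0.001,0.149,0.088,0]]
  ]
}}

```text
time: 22.53
tool_pos: [489.4, -48.9, 165.4]
tcp_rot: [2.459, 1.564, 2.826]
contact_force: [1.2, -0.8, -2.1]
grip_width: 64.0
```

{"api": "step_arm", "payload": {
  "targets": [
    [[0,0.034,0.02,0],[0.001,0.068,0.04,0],[0.001,0.1,0.06,0],[0.001,0.13,0.077,0],[0.001,0.143,0.085,0]]
  ]
}}

```text
time: 22.95
tool_pos: [517.4, 119.0, 164.3]
tcp_rot: [2.318, 1.563, 2.687]
contact_force: [-0.1, 0.3, -1.8]
grip_width: 64.0
```

{"api": "step_arm", "payload": {
  "targets": [
    [[0,0,0,4],[0,0,0,10],[0,0,0,17],[0,0,0,24],[0,0,0,31]]
  ]
}}

```text
time: 23.37
tool_pos: [517.1, 119.2, 164.0]
tcp_rot: [2.907, 1.562, 2.729]
contact_force: [-0.5, 0.2, -1.6]
grip_width: 64.0
```

{"api": "step_arm", "payload": {
  "targets": [
    [[0,0,0,7],[0,0,0,14],[0,0,0,21],[0,0,0,28],[0,0,0,35]]
  ]
}}

```text
time: 23.78
tool_pos: [516.8, 119.2, 163.7]
tcp_rot: [-2.719, 1.562, 2.769]
contact_force: [0.4, -0.2, -1.8]
grip_width: 64.3
```

{"api": "step_arm", "payload": {
  "targets": [
    [[0,0,0,7],[0,0,0,14],[0,0,0,21],[0,0,0,27],[0,0,0,29.5]]
  ]
}}

```text
time: 24.2
tool_pos: [516.5, 119.1, 163.5]
tcp_rot: [-2.166, 1.561, 2.802]
contact_force: [0.2, 0.2, -1.5]
grip_width: 63.6
```

```bash
python3 - <<'E'
from h import *
go((518,116.3,90,15.1),(518,116.3,60,15.1))
E
```

```text
t 24.2 p [516.5 119.1 163.5] yaw 14.7 tilt x [-0.009  0.003 -1.   ] q [ 0.08  0.41  1.6   0.    1.14 -0.18] F [ 0.2  0.2 -1.5] w 63.57882599231616
shift m [0.0734 0.0013 0.0035] turn -0.4 or 179.6
shift m [0.1034 0.0015 0.0037] turn -0.4 or 179.6
```

{"api": "step_arm", "payload": {
  "targets": [
    [[0.01,0.002,0.0035,-0.4],[0.028,0.002,0.0035,-0.4],[0.05,0.002,0.0035,-0.4],[0.067,0.002,0.0035,-0.4],[0.073,0.002,0.0035,-0.4]]
  ]
}}

```text
time: 24.62
tool_pos: [516.8, 116.1, 87.1]
tcp_rot: [-2.023, 1.556, 2.954]
contact_force: [-1.2, -0.2, -2.0]
grip_width: 63.9
```

{"api": "step_arm", "payload": {
  "targets": [
    [[0.006,0,0,0],[0.016,0,0,0],[0.025,0,0,0],[0.03,0,0,0],[0.03,0,0,0]]
  ]
}}

```text
time: 25.03
tool_pos: [515.8, 116.1, 56.1]
tcp_rot: [-1.998, 1.554, 2.979]
contact_force: [-0.2, -0.1, -0.9]
grip_width: 64.3
```

```bash
python3 - <<'E'
from h import *
go((518,116.3,51,15.1))
E
```

```text
t 25.0333 p [515.8 116.1  56.1] yaw 15.2 tilt x [-0.016  0.003 -1.   ] q [ 0.07  0.55  1.71  0.    0.89 -0.19] F [-0.2 -0.1 -0.9] w 64.3040608365211
shift m [0.0051 0.0022 0.0004] turn 0.1 or -179.9
```

{"api": "step_arm", "payload": {
  "targets": [
    [[0.001,0.001,0,0],[0.0025,0.002,0,0],[0.0035,0.002,0,0],[0.004,0.002,0,0],[0.004,0.002,0,0]]
  ]
}}

```text
time: 25.45
tool_pos: [517.8, 116.7, 52.2]
tcp_rot: [-1.999, 1.555, 2.978]
contact_force: [-0.2, 0.7, -1.2]
grip_width: 63.9
```

{"api": "step_arm", "payload": {
  "targets": [
    [[0.0005,0,0,0],[0.001,0,0,0],[0.0015,0,0,0],[0.0015,0,0,0],[0.0015,0,0,0]]
  ]
}}

```text
time: 25.87
tool_pos: [518.1, 116.6, 51.1]
tcp_rot: [-2.007, 1.556, 2.97]
contact_force: [0.1, -2.0, 1.7]
grip_width: 64.0
```

{"api": "step_arm", "payload": {
  "targets": [
    [[0.0005,0,0,0],[0.001,0,0,0],[0.001,0,0,0],[0.001,0,0,0],[0.001,0,0,0]]
  ]
}}

```text
time: 26.28
tool_pos: [518.6, 116.2, 50.8]
tcp_rot: [-1.995, 1.557, 2.982]
contact_force: [-0.9, -3.7, 6.9]
grip_width: 64.1
```

{"api": "step_arm", "payload": {
  "targets": [
    [[0.0005,0,0,0],[0.001,0,0,0],[0.001,0,0,0],[0.001,0,0,0],[0.001,0,0,0]]
  ]
}}

```text
time: 26.7
tool_pos: [518.7, 115.8, 50.6]
tcp_rot: [-1.959, 1.558, 3.018]
contact_force: [-1.2, -3.0, 8.6]
grip_width: 64.3
```

{"api": "step_arm", "payload": {
  "targets": [
    [[0,0,0,0],[0,0,0,0],[0,0,0,0],[0,0,0,0],[0,0,0,0]]
  ],
  "jaw": 0
}}

```text
time: 27.12
tool_pos: [518.5, 115.9, 50.3]
tcp_rot: [-1.958, 1.557, 3.02]
contact_force: [0.4, 0.0, 0.7]
grip_width: 90.3
```

{"api": "step_arm", "payload": {
  "targets": [
    [[-0.01,0,0,0],[-0.035,0,0,0],[-0.07,0,0,0],[-0.1,0,0,0],[-0.12,0,0,0]]
  ]
}}

```text
time: 27.53
tool_pos: [521.1, 115.9, 174.1]
tcp_rot: [-2.042, 1.561, 2.936]
contact_force: [0.6, -0.2, 0.3]
grip_width: 91.7
```

{"api": "step_arm", "payload": {
  "targets": [
    [[0,0,0.02,0],[0,0,0.055,0],[0,0,0.095,0],[0,0,0.135,0],[0,0,0.17,0]]
  ]
}}

```text
time: 27.95
tool_pos: [566.0, -50.2, 174.3]
tcp_rot: [-2.018, 1.562, 2.959]
contact_force: [0.8, 1.2, -0.1]
grip_width: 91.8
```

{"api": "step_arm", "payload": {
  "targets": [
    [[0,0,0.03,0],[0,0,0.06,0],[0,0,0.09,0],[0,0,0.11,0],[0,0,0.12,0]]
  ]
}}

```text
time: 28.37
tool_pos: [597.7, -168.8, 174.2]
tcp_rot: [-1.94, 1.563, 3.035]
contact_force: [0.0, -0.4, 0.2]
grip_width: 92.0
```

```bash
python3 look.py t5.png; python3 - <<'E'
from h import *
go()
W=cloud(cap('top')); z=W[...,2]
c,s=np.cos(np.radians(15.1)),np.sin(np.radians(15.1)); d=W[...,:2]-[519,117.5]; X=d[...,0]*c+d[...,1]*s; Y=-d[...,0]*s+d[...,1]*c
m=(abs(X)<72)&(abs(Y)<58)&(z>72)
print('top jar',m.sum(),X[m].mean(),Y[m].mean(),np.percentile(z[m],[50,98]),cv2.minAreaRect(np.stack([X[m],Y[m]],1).astype(np.float32)))
E
```

```text
half -59 528 x range [-31.7  29.6] y range [-51.7  -1.1] top ridge y -22.1 zmax 97.5 x [-1.1000e-02 -2.2142e+01]
half 0 506 x range [-31.5  29.6] y range [ 1.  49.7] top ridge y 21.2 zmax 96.7 x [1.3000e-02 2.1161e+01]
t 28.4167 p [ 597.8 -169.2  174.1] yaw 15.0 tilt x [-0.008  0.001 -1.   ] q [-0.4   0.56  1.31 -0.    1.27 -0.66] F [ 0.3 -1.3  0.8] w 91.96551089553313
top jar 521 -1.3573224638017467 -1.1432582720244389 [92.15371747 98.37335497] ((-0.9585227966308594, -1.0121784210205078), (63.91116714477539, 49.25442123413086), 0.5477669835090637)
```

View pics/t5.png

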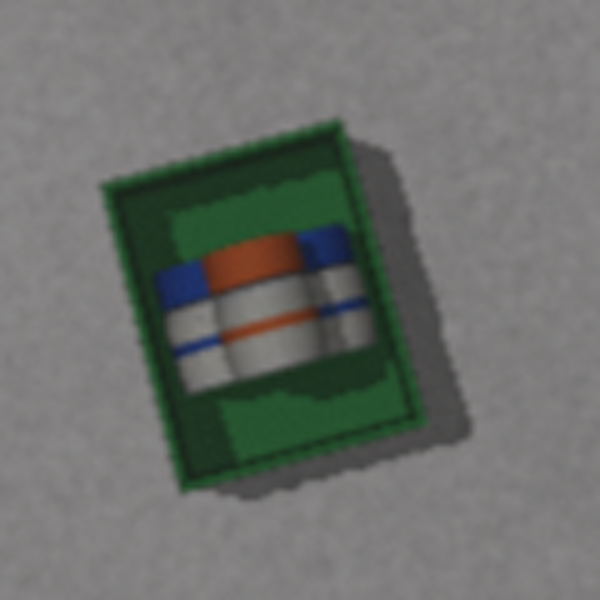

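The orange jar sits in the gap at (270,305). Its top is at about 97 mm, so its centre is about 67 mm above the tote floor, 1 mm off the centre line. I'm letting the arm settle, then handing in.

{"api": "step_arm", "payload": {
  "targets": [
    [[0,0,0,0],[0,0,0,0],[0,0,0,0],[0,0,0,0],[0,0,0,0]]
  ]
}}

```text
time: 28.88
tool_pos: [597.5, -166.4, 174.1]
tcp_rot: [-2.024, 1.562, 2.953]
contact_force: [0.3, -0.2, 0.3]
grip_width: 91.9
```

```bash
python3 -c "
from h import *
print(bot.close_job())"
```

```text
the job is handed in; nothing more can be done
None
```

I laid the two blue-capped jars side by side and lengthwise on the tote's floor. The orange-capped jar went on top, in the gap between them. I handed the job in at about 29 s, with the gripper open and the arm clear at about 174 mm height; the hand-in reported no verdict.

- **Blue jars:** before the orange jar went on, they measured about -28 and +27 mm across the tote, so roughly 55 mm apart. Both were within about 0.03 rad of the tote's long side.
- **Orange jar:** its centre is about 67 mm above the tote floor and 1 mm off the centre line. Its axis is about 0.01 rad off lengthwise.
- **Tote:** in the last top view its outline looked the same as before the orange jar was placed.
- **Contact forces:** setting down peaked at about 17 N, on the first blue jar.

One check failed: a top view of the tote taken before moving to the orange jar was blocked by the arm. I repeated it with the arm out of the way. I did not measure the bottles and rack again at the end, but no path went near them and no unexpected contact force showed.

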